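Tip the brass bar out of its tube

TASK

Take the tube that holds the brass bar, the one with the red handle, by its handle and tip it until the bar slides out into the tray in front of it, then swing the empty tube back upright and let go. Leave the blue-handled tube with the grey steel rod alone.

Things in the scene. Friction and masses are not known exactly. Their poses are not given: they have to be found in the camera images.
- red_holder: Fixed holder with the red handle; its tube holds the brass bar. Origin on the table under the hinge axis, midway between the two fork posts; own z up, own -x is the direction in which the tube tips and where its tray lies. Fork: two aluminium posts 28 mm wide and 159 mm high, outer faces 26 mm either side of the middle. Tray: inside from 35 to 203 mm from the hinge in the -x direction, 82 mm wide, floor 6 mm above the table, walls up to 28 mm.
- red_holder_tube (a joint): Hinge of the grey plastic tube, rad: 0 is upright (start and stop), grows as the mouth tips toward the holder's -x; 1.57 is level, 2.4 is the end stop with the mouth pointing down into the tray. Friction of 0.16 N m keeps it where it is left. The bar slides out only with the mouth well below level: go to about 2.34 and wait a second. The tube is 28 mm in outer diameter, 21 mm inside, its mouth 105 mm and its inner floor -8 mm from the hinge axis.
- red_holder_hinge (a point): Point on the hinge axis (parallel to the holder's own y) in the middle of the tube, 145 mm above the table.
- red_holder_handle (a point): Grip point on the red handle: a round bar 12 mm thick that sticks out of the tube's side along the holder's own -y, parallel to the hinge axis, from 16 to 66 mm from the tube's axis, with a 16 mm end cap. The point lies in the bar's centre, 45 mm from the tube's axis and 85 mm from the hinge axis toward the mouth (230 mm above the table when upright); it moves with the tube on an arc of 85 mm radius and the round bar may turn between the fingers.
- brass_bar: Loose brass round bar, 11 mm thick, 65 mm long, 45 g, standing in the tube of the red-handled holder, its top about 48 mm below the mouth. Origin at half its length, on its surface; own y along its length.
- blue_holder: The same kind of holder with a blue handle, its tube holding the steel rod; same sizes and axes. To be left alone.
- blue_holder_tube (a joint): Hinge of the blue-handled tube, rad; 0 is upright, and it must stay so.
- steel_rod: Loose grey hexagonal steel rod, 9 mm thick, 78 mm long, standing in the blue-handled tube; it stays there. Origin at half its length, on its surface; own y along its length.

How it is judged:
By the outcome, as a careful person would: the job done as asked, in the order asked, and still so for the second after the job is handed in, with the robot touching nothing.
It also fails if it takes over 48 s, if anything falls off the work surface, if the arm or the gripper's body presses on something with over 40 N, if the wrist force passes 120 N, or if a joint passes its speed limit or range.

ROBOT

A 6-joint arm with a two-finger parallel gripper is mounted at the origin on a cart in front of the work surface, level with it; the furniture and walls round the work are solid. World frame = base frame: x ahead of the robot, y to its left, z up, the work surface at z = 0. Lengths are in mm, angles in rad, forces in N, time in s.
With the tool pointing down it reaches from about 300 to 875 mm from the base axis. Payload 6.4 kg.
Tool frame: the origin (TCP) lies at the very end of the fingers, on their centre line; the grasp point (between the pads) lies 19 mm behind it (manip.grip_depth is the distance from the TCP to the grasp point, in mm); z points along the fingers, y is the line along which they close (so a half turn about z gives the same grasp; the last joint's range is limited). The gripper opens to 85 mm and grips with 20 to 120 N. Pads are 22 mm wide; open, the fingers measure 114 mm over their backs; the gripper's body (76 mm by 85 mm) begins 54 mm behind the grasp point. The pads swing forward as they close: fully open they stand 13 mm farther back than shut.
Start: joints at [0.948, 0.181, 1.607, -0, 1.354, -0.206], TCP at [232.771, 525.793, 231.288] pointing down, gripper open.
Joint ranges: [-2.99, 2.99], [-0.89, 2.07], [0.3, 2.58], [-1.14, 4.28], [0, 2.63], [-3.12, 3.12]. Speed limits (rad/s): [2.57, 2.57, 3.01, 3.14, 3.14, 3.14].

INTERFACE

Orientations are given as a rotation vector (axis times angle).
In Python, from plant import manip gives the robot as it stands.
- The arm moves only by the tool servo_tool, never from a script. Its argument "steps" is a list of rows, each a list of 3 entries, a list of its own where there are three numbers: the gripper's target within -1 to 1 (fully open at 1, half-way at 0, shut at -1), then the shift along the tool's x, y, z in units of 0.05 m (1.0 is 0.05 m), then the turn about the tool's z in units of 90 degrees (1.0 is 90 degrees). A call has 1 to 20 rows; each row shifts and turns the commanded pose from where the row before left it, along the tool's axes as they then stand; what a row does not reach is not made up. A row lasts 1/10 s, in which the tool goes at most 50 mm and 8.59 degrees, less where a joint would pass 70% of its speed; a pose out of reach is approached as far as the arm can. A call with a number of a shift or a turn outside -1 to 1 is refused whole. A call with a gripper value outside its range is refused whole. The fingers move at their own pace and stop on an object; the grip force is fixed at half the most. Time passes only in rows, so rows that do not move let the fingers close. It gives the time, the measured TCP pose, the force, the opening and the grip force at its end, in the units of the state.
- manip.observe(): the state, without advancing time (a new reading comes with each control period).
- manip.snapshot(name): name is "scene" or "top" or "wrist"; returns the picture (384x512x3 uint8, blue, green, red); there is no depth.
- manip.calibration(name): a dict with "mtx" (3x3 intrinsics, pixels), "k1" (the pictures are not rectified: a ray, as slopes to the right and down, at radius r is drawn at 1 + k1 r^2 times it, then the intrinsics apply), "pose" (4x4, takes a point from camera to world coordinates). Camera axes: x right, y up, looking along -z (the intrinsics and any distortion apply to the point x, -y, -z); pixel columns grow to the right and rows downward; lengths in mm; the calibration is good to about 2 mm. A picture is of the moment at which its call begins: read the wrist's pose just before it. calibration takes no time and is no camera call; for the wrist camera it gives the pose at the moment of the call.
- manip.hand_in(): hands the job in; it is judged then, once.
Trained networks look in the newest picture that a camera, given by its name, has taken for a name from the list of things; names that differ only in an ending like _2 or _b are one class to them, and where a whole thing is asked for, a point or a joint stands for the part that bears it (a point fixed in the world has none). Each returns a list of dicts, best first, with "conf" (0 to 1); they miss things now and then, are a little off and sometimes report something else, mostly with a low value. They report only what shows in the picture. A call takes as long as a camera call.
- manip.cut_out(camera, label): "region" (384x512 bool, what is visible of it) and "uv" ([column, row] in pixels, amid what is visible of it).
- manip.tip_of(camera, label): "uv" ([column, row] in pixels: a listed point, or the origin of a listed thing).
The state is a dict: "t": time; "joint_pos": joint angles; "qvel": joint speeds; "effort": joint torques, N m; "position": TCP position; "eef_rot": TCP orientation; "ft_force": force on the tool from outside, world axes, zero at the start; "ft_torque": the same for the moment, N m; "opening": finger opening in mm; "grip_force": force on a finger pad.
Only numpy, scipy, OpenCV 4.12 (cv2) and the standard library are available. Lean on these libraries where they do the work, as an engineer would, in place of code of your own. Each camera call takes 0.05 s, during which the arm holds its last target. There are 200 camera calls.

## Working session

There is one attempt and no reset: what is moved stays moved. The work goes in short steps, Python scripts to look and compute and a tool call to move; the robot and the scene stay as the last step left them, time stands still between calls to the robot, and variables do not carry over. Pictures are saved under pics/ and viewed, at most 10 in all, crops included, and the job is handed in when it is done.

Besides the shell and the picture viewer there is one more tool, called after ">>>" by a JSON object that holds its "method" and its "body", one argument or row to a line. servo_tool: Moves the arm, as the interface text tells. Shifts and turns lie within -1 to 1; 1 stands for 0.05 m of shift or 90 degrees of turn. Its arguments: {"type":"object","properties":{"steps":{"type":"array"}},"required":["steps"]}

```bash
mkdir -p pics; cat > h.py <<'E'
import numpy as np, cv2
from plant import manip
from scipy.spatial.transform import Rotation as R
def ray(cam,uv):
    c=manip.calibration(cam);K=np.array(c["mtx"]);P=np.array(c["pose"])
    n=cv2.undistortPoints(np.array([[uv]],float),K,np.array([c["k1"],0,0,0,0.]))[0,0]
    # drawn = r*(1+k1 r^2): same as OpenCV
    d=P[:3,:3]@np.array([n[0],-n[1],-1]);return P[:3,3],d/np.linalg.norm(d)
def atz(cam,uv,z):
    o,d=ray(cam,uv);return o+d*(z-o[2])/d[2]
def proj(cam,p):
    c=manip.calibration(cam);K=np.array(c["mtx"]);P=np.array(c["pose"])
    q=P[:3,:3].T@(np.array(p)-P[:3,3]);x=np.array([q[0],-q[1]])/-q[2];x=x*(1+c["k1"]*(x@x))
    return K[:2,:2]@x+K[:2,2]
def tri(rs):
    A=0;b=0
    for o,d in rs:
        M=np.eye(3)-np.outer(d,d);A=A+M;b=b+M@o
    return np.linalg.solve(A,b)
E
python3 - <<'E'
from h import *
ims=[]
for c in ("scene","top"):
    im=manip.snapshot(c);ims.append(im)
    for l in ("red_holder","red_holder_hinge","red_holder_handle","blue_holder","brass_bar"):
        for r in manip.tip_of(c,l)[:2]: print(c,l,np.round(r["uv"]),round(r["conf"],2))
    print(manip.calibration(c)["pose"].tolist() if hasattr(manip.calibration(c)["pose"],'tolist') else manip.calibration(c)["pose"])
cv2.imwrite("pics/s.png",ims[0]);cv2.imwrite("pics/t.png",ims[1])
s=manip.observe();print(s)
E
```

```text
scene red_holder [221. 241.] 0.8
scene red_holder_hinge [220. 184.] 0.79
scene red_holder_handle [235. 143.] 0.86
scene blue_holder [310. 286.] 0.76
[[0.5885600130447824, 0.3675863393067429, -0.7200537439662361, -33.2795935267287], [-0.8084333502207202, 0.2613058186078274, -0.5274038181627013, -626.4054421695469], [-0.005712205846098181, 0.8925242586713044, 0.45096321178962095, 555.1865973271931], [0.0, 0.0, 0.0, 1.0]]
top red_holder [192. 180.] 0.87
top red_holder [288. 188.] 0.4
top red_holder_hinge [184. 174.] 0.75
top red_holder_handle [198. 165.] 0.93
top red_holder_handle [190. 180.] 0.56
top blue_holder [284. 187.] 0.82
top brass_bar [184. 177.] 0.7
[[0.01225515746035667, 0.9940490544708396, -0.10824180533071194, 479.3949879471273], [-0.9999059596318361, 0.012849231248810464, 0.0047926140102235275, -207.10006892166678], [0.006154917412789417, 0.10817289199214597, 0.9941130430839829, 989.9669418365146], [0.0, 0.0, 0.0, 1.0]]
{'t': 0.6, 'joint_pos': array([ 9.47683688e-01,  1.80772921e-01,  1.60701855e+00,  5.69978847e-06,
        1.35376705e+00, -2.06313416e-01]), 'qvel': array([ 0.00031428, -0.00104132, -0.0010172 , -0.00142553, -0.00050532,
        0.00078751]), 'effort': array([-1.35722275e-03, -4.44587374e+01, -3.51522911e+01, -3.86771080e-04,
        1.05486317e-03,  9.38020690e-06]), 'position': array([232.78040806, 525.79314924, 231.29471993]), 'eef_rot': array([6.49978034e-01, 3.07361002e+00, 5.26000864e-05]), 'ft_force': array([0.0792375 , 0.5406667 , 0.06710833]), 'ft_torque': array([-0.03334082, -0.01087197,  0.03505408]), 'grip_force': 0.0, 'opening': 85.26350661634967}
```

View pics/s.png

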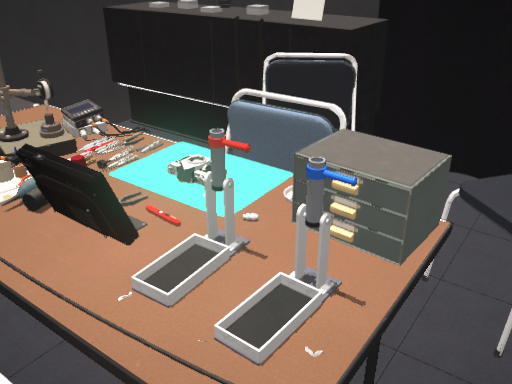

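View pics/t.png

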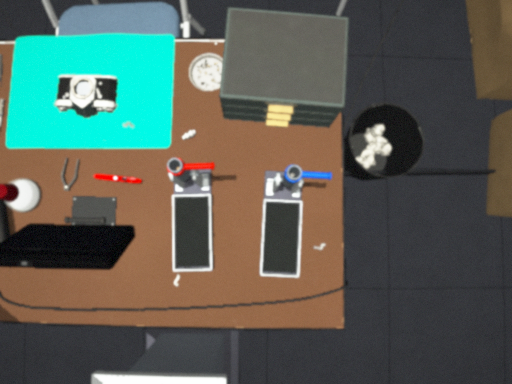

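The scene shows the red-handled tube with its red bar at about (222–248, 135–148), and the blue one at about (325–355, 170–183). In the top view the red handle is at about (185–214, 166), with its tray below it at (172–213, 195–270), toward the robot.

```bash
python3 - <<'E'
from h import *
h=tri([ray("scene",(235,143)),ray("top",(198,165))]);print("handle tri",h)
print("hinge", tri([ray("scene",(220,184)),ray("top",(184,174))]))
print("top rays z230",atz("top",(198,165),230),"scene",atz("scene",(235,143),230),"hinge z145",atz("top",(184,174),145),atz("scene",(220,184),145))
im=cv2.imread("pics/t.png").astype(int)
m=(im[...,2]>150)&(im[...,1]<70)&(im[...,0]<70)
m[:, :165]=0;m[:,230:]=0
ys,xs=np.nonzero(m);print(xs.min(),xs.max(),ys.min(),ys.max())
P=np.array([atz("top",(x,y),230)[:2] for x,y in zip(xs,ys) if x>190])
v=cv2.fitLine(P.astype(np.float32),cv2.DIST_L2,0,.01,.01).ravel();print("handle line",v,"min/max y",P.min(0),P.max(0))
# tray
m=(im.min(2)>150).astype(np.uint8);m[:190]=0;m[:,:165]=0;m[:,220:]=0;m[275:]=0
ys,xs=np.nonzero(m);P=np.array([atz("top",(x,y),28)[:2] for x,y in zip(xs,ys)],np.float32)
print("tray",cv2.minAreaRect(P))
E
```

```text
handle tri [ 607.8854746  -113.25977453  232.91386795]
hinge [605.21489133 -73.9821627  139.5539313 ]
top rays z230 [ 608.61317559 -113.18580186  230.        ] scene [ 613.44103009 -108.33727459  230.        ] hinge z145 [603.91677243 -74.24344624 145.        ] [597.31077967 -81.83049159 145.        ]
174 214 163 175
handle line [ 8.4774233e-03 -9.9996406e-01  6.0774493e+02 -1.2125707e+02] min/max y [ 601.40856396 -143.0023138 ] [ 612.72076929 -100.03194594]
tray ((487.537353515625, -76.86843872070312), (194.313720703125, 93.73709869384766), 2.2535786628723145)
```

>>> {"method": "servo_tool", "body": {
  "steps": [
    [1,[0,0,-0.25],0.09],
    [1,[0,0,-0.25],0.09],
    [1,[0,0,-0.25],0.09],
    [1,[0,0,-0.25],0.09],
    [1,[0,0,-0.25],0.09],
    [1,[0,0,-0.25],0.09],
    [1,[0,0,-0.25],0.09],
    [1,[0,0,-0.25],0.09],
    [1,[0,0,0],0],
    [1,[0,0,0],0]
  ]
}}

```text
t: 1.6
position: [232.8, 525.8, 331.1]
eef_rot: [-2.191, -2.251, -0.0]
ft_force: [1.1, -0.1, -0.6]
opening: 85.9
grip_force: 0.0
```

>>> {"method": "servo_tool", "body": {
  "steps": [
    [1,[-0.6,0.33,0],0],
    [1,[-0.6,0.33,0],0],
    [1,[-0.6,0.33,0],0],
    [1,[-0.6,0.33,0],0],
    [1,[-0.6,0.33,0],0],
    [1,[-0.6,0.33,0],0],
    [1,[-0.6,0.33,0],0],
    [1,[-0.6,0.33,0],0],
    [1,[-0.6,0.33,0],0],
    [1,[-0.6,0.33,0],0],
    [1,[-0.6,0.33,0],0],
    [1,[-0.6,0.33,0],0],
    [1,[-0.6,0.33,0],0],
    [1,[-0.6,0.33,0],0],
    [1,[-0.6,0.33,0],0],
    [1,[-0.6,0.33,0],0],
    [1,[-0.6,0.33,0],0],
    [1,[-0.6,0.33,0],0],
    [1,[-0.6,0.33,0],0],
    [1,[0,0,0],0]
  ]
}}

```text
t: 3.6
position: [560.1, -40.3, 329.4]
eef_rot: [-2.196, -2.245, 0.003]
ft_force: [0.2, 0.2, 0.4]
opening: 85.6
grip_force: 0.0
```

>>> {"method": "servo_tool", "body": {
  "steps": [
    [1,[-0.43,0.22,0],0],
    [1,[-0.43,0.22,0],0],
    [1,[-0.43,0.23,0],0],
    [1,[-0.43,0.23,0],0],
    [1,[0,0,0],0],
    [1,[0,0,0],0]
  ]
}}

```text
t: 4.2
position: [605.7, -121.2, 330.1]
eef_rot: [-2.193, -2.247, 0.001]
ft_force: [-0.0, 0.5, -0.8]
opening: 85.4
grip_force: 0.0
```

```bash
python3 - <<'E'
from h import *
c=manip.calibration("wrist")
im=manip.snapshot("wrist");cv2.imwrite("pics/w1.png",im)
for l in ("red_holder_handle","red_holder_hinge"):
    for r in manip.tip_of("wrist",l)[:2]: print(l,np.round(r["uv"]),round(r["conf"],2),atz("wrist",r["uv"],230 if 'handle' in l else 145))
o=manip.observe();print(o["position"],R.from_rotvec(o["eef_rot"]).as_matrix().round(3).tolist())
for y in (-91,-141): print(proj("wrist",(607,y,230)))
E
```

```text
red_holder_handle [251. 133.] 0.67 [605.78992191 -63.23828488 230.        ]
red_holder_handle [254. 193.] 0.63 [ 610.47098471 -118.01754713  230.        ]
red_holder_hinge [251. 138.] 0.65 [606.51617286 -72.09283156 145.        ]
red_holder_hinge [252. 137.] 0.2 [608.15981139 -70.63687086 145.        ]
[ 605.85822262 -120.53075608  331.13844412] [[-0.025, 1.0, -0.0], [1.0, 0.025, 0.0], [0.0, -0.0, -1.0]]
[251.09843887 164.24458383]
[249.74105935 216.11041886]
```

View pics/w1.png

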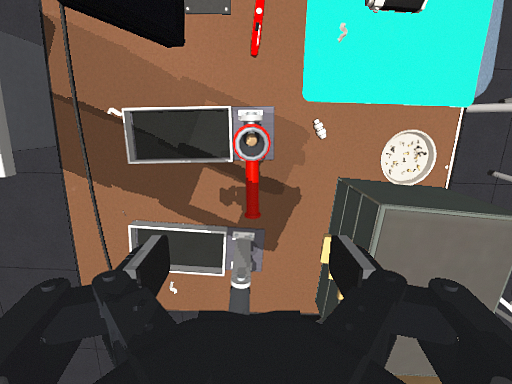

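The wrist view shows the red handle along column 252, rows 160–218, and the tube mouth at (252, 142) with the bar inside. The handle is within 3 mm of the estimate, so I descend and close.

>>> {"method": "servo_tool", "body": {
  "steps": [
    [1,[-0.02,0.05,0.3],0],
    [1,[0,0,0.4],0],
    [1,[0,0,0.4],0],
    [1,[0,0,0.4],0],
    [1,[0,0,0.4],0],
    [1,[0,0,0.3],0],
    [1,[0,0,0.1],0],
    [1,[0,0,0],0],
    [1,[0,0,0],0],
    [0,[0,0,0],0],
    [0,[0,0,0],0],
    [-1,[0,0,0],0],
    [-1,[0,0,0],0],
    [-1,[0,0,0],0],
    [-1,[0,0,0],0],
    [-1,[0,0,0],0]
  ]
}}

```text
t: 5.95
position: [608.5, -122.8, 216.6]
eef_rot: [-2.195, -2.247, 0.001]
ft_force: [-3.3, -0.8, 4.5]
opening: 9.6
grip_force: 58.5
```

>>> {"method": "servo_tool", "body": {
  "steps": [
    [-1,[0,0,0],0],
    [-1,[0,0,0],0]
  ]
}}

```text
t: 6.15
position: [608.5, -122.8, 216.5]
eef_rot: [-2.195, -2.247, 0.001]
ft_force: [-4.9, 0.4, 5.5]
opening: 9.6
grip_force: 58.7
```

```bash
python3 - <<'E'
from h import *
a=manip.snapshot("wrist");b=manip.snapshot("scene")
a=a[100:384,120:400];b=cv2.resize(b[80:222,180:320],None,fx=2,fy=2)
cv2.imwrite("pics/c.png",np.hstack([a,b]))
E
```

```text
(no output)
```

View pics/c.png

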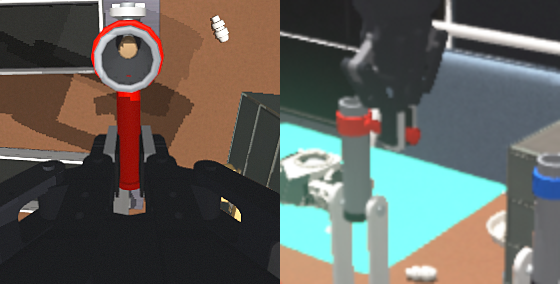

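The pads are closed on the red bar between the tube and the end cap, with the cap visible outside the fingers. Now I start along the arc.

>>> {"method": "servo_tool", "body": {
  "steps": [
    [-1,[0,-0.203,0.012],0],
    [-1,[0,-0.201,0.037],0],
    [-1,[0,-0.195,0.06],0],
    [-1,[0,-0.186,0.083],0],
    [-1,[0,-0.175,0.105],0],
    [-1,[0,-0.161,0.125],0],
    [-1,[0,0,0],0]
  ]
}}

```text
t: 6.95
position: [552.0, -124.9, 194.7]
eef_rot: [2.195, 2.245, -0.002]
ft_force: [0.4, -3.8, -1.2]
opening: 9.7
grip_force: 61.4
```

>>> {"method": "servo_tool", "body": {
  "steps": [
    [-1,[0,-0.145,0.143],0],
    [-1,[0,-0.127,0.16],0],
    [-1,[0,-0.107,0.174],0],
    [-1,[0,-0.085,0.185],0],
    [-1,[0,-0.062,0.194],0],
    [-1,[0,-0.039,0.2],0],
    [-1,[0,-0.014,0.203],0],
    [-1,[0,0,0],0]
  ]
}}

```text
t: 7.75
position: [523.6, -125.9, 131.1]
eef_rot: [2.195, 2.246, -0.002]
ft_force: [1.8, -7.4, 0.7]
opening: 9.8
grip_force: 68.1
```

>>> {"method": "servo_tool", "body": {
  "steps": [
    [-1,[-0.02,0.01,0.204],0],
    [-1,[0,0.034,0.201],0],
    [-1,[0,0.058,0.196],0],
    [-1,[0,0.081,0.187],0],
    [-1,[0,0.103,0.176],0],
    [-1,[0,0.123,0.162],0],
    [-1,[0,0,0],0]
  ]
}}

```text
t: 8.45
position: [540.3, -125.1, 71.8]
eef_rot: [-2.19, -2.242, 0.009]
ft_force: [-4.5, -8.4, -7.6]
opening: 10.0
grip_force: 74.6
```

```bash
python3 - <<'E'
from h import *
a=manip.snapshot("wrist");b=manip.snapshot("scene")
for c in("wrist","scene"): print([(np.round(r["uv"]),round(r["conf"],2)) for r in manip.tip_of(c,"brass_bar")])
a=a[60:384,100:420];b=cv2.resize(b[120:282,130:290],None,fx=2,fy=2)
cv2.imwrite("pics/d.png",np.hstack([a,b]))
o=manip.observe();print(o["position"],o["ft_force"],o["ft_torque"])
E
```

```text
[]
[]
[ 540.06454982 -125.13513368   72.18433395] [-5.57223081 -8.73703853 -8.02496329] [-1.14911219  0.78854313  0.31055457]
```

View pics/d.png

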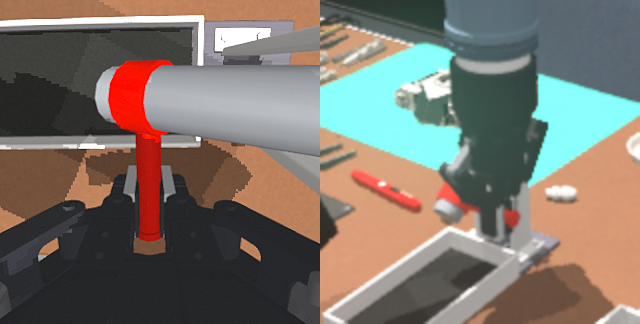

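The tube is tipped well below level over the tray, and the handle is still in the pads. No bar is visible yet, so I go a little further and wait.

>>> {"method": "servo_tool", "body": {
  "steps": [
    [-1,[0,0.05,0.04],0],
    [-1,[0,0.05,0.03],0],
    [-1,[0,0,0],0],
    [-1,[0,0,0],0],
    [-1,[0,0,0],0],
    [-1,[0,0,0],0],
    [-1,[0,0,0],0],
    [-1,[0,0,0],0],
    [-1,[0,0,0],0],
    [-1,[0,0,0],0],
    [-1,[0,0,0],0],
    [-1,[0,0,0],0]
  ]
}}

```text
t: 9.85
position: [543.3, -125.0, 68.1]
eef_rot: [-2.188, -2.24, 0.012]
ft_force: [-10.4, -9.8, -6.7]
opening: 9.5
grip_force: 74.7
```

```bash
python3 - <<'E'
from h import *
a=manip.snapshot("wrist");b=manip.snapshot("scene");t=manip.snapshot("top")
for c in("wrist","scene","top"): print([(np.round(r["uv"]),round(r["conf"],2)) for r in manip.tip_of(c,"brass_bar")])
a=a[60:384,60:420];b=cv2.resize(b[160:322,120:290],None,fx=2,fy=2)
cv2.imwrite("pics/e.png",np.hstack([a,b]))
E
```

```text
[(array([198., 138.]), 0.59)]
[(array([188., 266.]), 0.59)]
[(array([190., 225.]), 0.44)]
```

View pics/e.png

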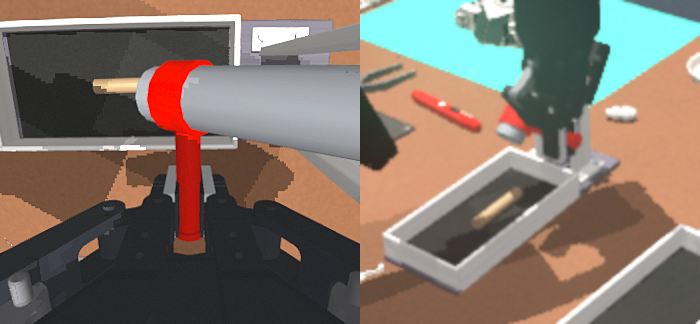

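The brass bar lies in the tray, at about (188, 266) in the scene view, clear of the tube mouth. Now I swing back.

>>> {"method": "servo_tool", "body": {
  "steps": [
    [-1,[0,-0.1,-0.07],0],
    [-1,[0,-0.123,-0.162],0],
    [-1,[0,-0.103,-0.176],0],
    [-1,[0,-0.081,-0.187],0],
    [-1,[0,-0.058,-0.196],0],
    [-1,[0,-0.034,-0.201],0],
    [-1,[0.02,-0.01,-0.204],0],
    [-1,[0,0,0],0]
  ]
}}

```text
t: 10.95
position: [523.7, -125.8, 132.6]
eef_rot: [2.194, 2.246, -0.003]
ft_force: [-2.9, -5.9, 4.6]
opening: 9.7
grip_force: 68.6
```

Back on the circle; continuing.

>>> {"method": "servo_tool", "body": {
  "steps": [
    [-1,[0,0.014,-0.203],0],
    [-1,[0,0.039,-0.2],0],
    [-1,[0,0.062,-0.194],0],
    [-1,[0,0.085,-0.185],0],
    [-1,[0,0.107,-0.174],0],
    [-1,[0,0.127,-0.16],0],
    [-1,[0,0.145,-0.143],0],
    [-1,[0,0.161,-0.125],0],
    [-1,[0,0.175,-0.105],0],
    [-1,[0,0.186,-0.083],0],
    [-1,[0,0.195,-0.06],0],
    [-1,[0,0.201,-0.037],0],
    [-1,[0,0.203,-0.012],0],
    [-1,[0,0,0],0],
    [-1,[0,0,0],0]
  ]
}}

```text
t: 12.45
position: [608.3, -122.6, 216.0]
eef_rot: [-2.194, -2.246, 0.002]
ft_force: [-1.5, -2.0, 7.2]
opening: 9.5
grip_force: 62.4
```

>>> {"method": "servo_tool", "body": {
  "steps": [
    [-1,[0,0.03,0],0],
    [-1,[0,0.02,0],0],
    [-1,[0,0,0],0]
  ]
}}

```text
t: 12.75
position: [608.5, -122.7, 215.9]
eef_rot: [-2.192, -2.243, 0.007]
ft_force: [-11.0, -1.8, 11.4]
opening: 9.7
grip_force: 63.0
```

The tube is against its upright stop. Release and lift.

>>> {"method": "servo_tool", "body": {
  "steps": [
    [-0.6,[0,0,0],0],
    [-0.2,[0,0,0],0],
    [0.2,[0,0,0],0],
    [0.6,[0,0,0],0],
    [1,[0,0,0],0],
    [1,[0,0,0],0],
    [1,[0,0,0],0],
    [1,[0,0,0],0],
    [1,[0,0,-0.1],0],
    [1,[0,0,-0.3],0],
    [1,[0,0,-0.4],0],
    [1,[0,0,-0.4],0],
    [1,[0,0,-0.4],0],
    [1,[0,0,-0.4],0],
    [1,[0,0,-0.4],0],
    [1,[0,0,0],0],
    [1,[0,0,0],0]
  ]
}}

```text
t: 14.45
position: [611.5, -122.7, 337.1]
eef_rot: [2.195, 2.246, 0.001]
ft_force: [0.0, -0.4, -1.1]
opening: 85.9
grip_force: 0.0
```

```bash
python3 - <<'E'
from h import *
a=manip.snapshot("wrist");b=manip.snapshot("scene")
for l in("brass_bar","red_holder_handle"): print([(np.round(r["uv"]),round(r["conf"],2)) for r in manip.tip_of("scene",l)])
a=a[60:384,60:420];b=cv2.resize(b[110:302,110:350],None,fx=1.6875,fy=1.6875)
cv2.imwrite("pics/f.png",np.hstack([a,b[:324]]))
E
```

```text
[(array([186., 261.]), 0.69)]
[(array([237., 145.]), 0.72)]
```

View pics/f.png

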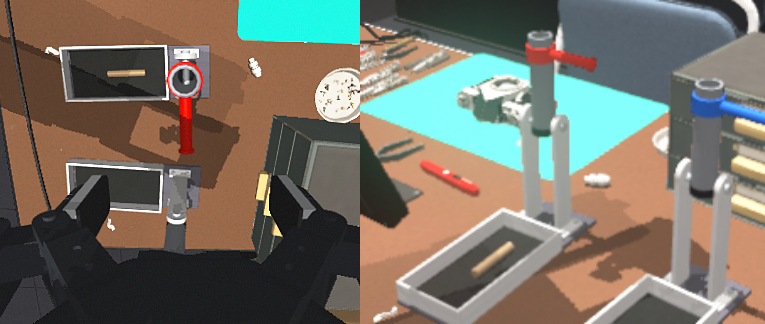

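The brass bar lies in the red holder's tray, at about (186, 261) in the scene view. The red tube is upright and empty, the blue tube is unmoved and the gripper is clear.

```bash
python3 -c "
from plant import manip
print(manip.hand_in())"
```

```text
the job is handed in; nothing more can be done
None
```

The brass bar is in the red holder's tray, the empty red tube is back upright and released, the blue-handled tube was not touched, and the job was handed in at about 14.6 s.

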